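Free the pan lid from the lid rack and cover the pot

TASK

The larger pan lid is clamped on edge in the narrow slot of the wooden lid rack, its knob trapped under the rack's overhang. Take it by the exposed top edge, slide it along the slot until the knob is out from under the overhang, draw it up and out, lay it flat on the range top with the knob upwards and let go of it; then pick it up again and set it gently on the pot, level and centred so that it covers the mouth. Leave the pot and the other things standing where they are.

Things in the scene. Friction and masses are not known exactly. Their poses are not given: they have to be found in the camera images.
- lid_center (a point): centre of the larger pan lid, a steel disc 140 mm across, 10 mm thick (point at mid thickness, on its axis), 0.18 to 0.37 kg. Own y: along the axis to the knob; z and x in the disc's plane, as it starts z up and x along the slot. It starts on edge in the rack, top edge 152 mm above the range top: only the top 40 mm stand out above the rack
- lid_knob (a point): middle of the larger lid's black round knob: 28 mm across (18 mm in the 8 mm next to the disc), standing out 26 mm from one face on the disc's axis. With the lid lying flat on the range top, knob up, the knob's top is 36 mm above the range top
- rack: wooden lid rack, fixed, 212 (its x) by 108 (y) by 112 mm (z). Origin on the underside, mid-length, in the mid-plane of the large lid's slot. The slot runs along x, its floor 12 mm up; x points roughly away from the robot. The knob points to +y. From y = 36 to 42 mm stands a cheek as high as the rack; beyond it, at y = 48.5 mm, a shallow slot with a smaller lid, lower than the cheek
- clamp_top (a point): top edge of the rack's sprung board, 190 mm long, as high as the rack, on the -y side of the slot; it presses the large lid with about 5 N against a fence 60 mm high on the +y side. Sliding or drawing the lid takes about 3 to 10 N
- overhang_edge (a point): near lower edge of the rack's overhang, between lid and cheek, 100 to 112 mm high. It covers the knob from here (rack x = +3 mm) to the far end wall (x = +100 mm). The lid starts with its centre at x = +16 to +27 mm and cannot rise until its centre is nearer the robot than x = -12 mm
- near_stop (a point): top of the low stop (50 mm high) at the slot's near end, rack x = -100 mm: it halts the lid, slid towards the robot, with its centre at about x = -38 mm
- pot_mouth (a point): centre of the mouth of the open steel pot, level with its rim, 85 mm above the range top. 128 mm across outside, 4 mm wall, two loop handles along its own y axis reaching 92 mm from the axis, below the rim. Loose, 0.9 kg
- small_lid_center (a point): centre of the smaller lid (95 mm across, 10 mm thick, knob 18 mm) in the rack's second slot; a bystander
- salt_shaker: salt shaker, 44 mm across, 90 mm high, origin at its underside; a bystander
- creamer: white creamer jug, 67 by 103 mm, 85 mm high, origin at its underside; a bystander
- garlic: garlic bulb, 56 mm, near the front of the range, origin at its underside; a bystander

How it is judged:
By the outcome, as a careful person would: the job done as asked, in the order asked, and still so for the second after the job is handed in, with the robot touching nothing.
It also fails if it takes over 72 s, if anything falls off the work surface, if the arm or the gripper's body presses on something with over 40 N, if the wrist force passes 120 N, or if a joint passes its speed limit or range.

ROBOT

A 7-joint arm with a two-finger parallel gripper is mounted at the origin on a cart in front of the work surface, level with it; the furniture and walls round the work are solid. World frame = base frame: x ahead of the robot, y to its left, z up, the work surface at z = 0. Lengths are in m, angles in rad, forces in N, time in s.
With the tool pointing down it reaches from about 0.4 to 0.925 m from the base axis. Payload 4.1 kg.
Tool frame: the origin (TCP) lies at the very end of the fingers, on their centre line; the grasp point (between the pads) lies 19 mm behind it; z points along the fingers, y is the line along which they close (so a half turn about z gives the same grasp; the last joint's range is limited). The gripper opens to 85 mm and grips with 20 to 120 N. Pads are 22 mm wide; open, the fingers measure 114 mm over their backs; the gripper's body (76 mm by 85 mm) begins 54 mm behind the grasp point. The pads swing forward as they close: fully open they stand 13 mm farther back than shut.
Start: joints at [-1.213, 0.398, 0.045, 1.537, -0.019, 1.207, -0.051], TCP at [0.287, 0.583, 0.231] pointing down, gripper open.
Joint ranges: [-2.82, 2.82], [-0.49, 2.23], [-1.37, 1.46], [0, 2.46], [-1.36, 4.5], [0.23, 2], [-2.94, 2.94]. Speed limits (rad/s): [2.57, 2.57, 3.14, 3.14, 3.14, 3.14, 3.14].

INTERFACE

Orientations are given as a unit quaternion [x, y, z, w].
In Python, from workcell import * gives the robot as it stands.
- The arm moves only by the tool jog_arm, never from a script. Its argument "motion" is a list that holds one entry, the list of rows, each a list of 7 numbers: the shift along the tool's x, y, z in units of 600 mm (1.0 is 600 mm), then the turn, a rotation vector about the tool's x, y, z in units of 180 degrees (1.0 is 180 degrees), then the finger opening in mm, from 0 to 85.4. In form: [[[x, y, z, wx, wy, wz, fingers], ...]]. A call has 1 to 8 rows; each row is the pose to reach, as a shift and turn from the pose commanded when the call began, along the tool's axes at that moment, turning the shorter way round; what a row does not reach only later rows make up. A row lasts 1/12 s, in which the tool goes at most 41.7 mm and 7.16 degrees, less where a joint would pass 70% of its speed; a pose out of reach is approached as far as the arm can. A call with a number of a shift or a turn outside -1 to 1 is refused whole. A call with a gripper value outside its range is refused whole. The fingers move at their own pace and stop on an object; the grip force is fixed at half the most. Time passes only in rows, so rows that repeat a pose let the fingers close. It gives the time, the measured TCP pose, the force, the opening and the grip force at its end, in the units of the state.
- state(): the state, without advancing time (a new reading comes with each control period).
- get_image(name): name is "scene" or "top" or "wrist"; returns a dict with "frame" (400x640x3 uint8, blue, green, red), "fov_y" (degrees; the focal length in pixels is half the picture's height over the tangent of half this angle, whatever the lens; pixels are square), "cx", "cy" (the principal point, pixels), "k1" (the pictures are not rectified: a ray, as slopes to the right and down, at radius r is drawn at 1 + k1 r^2 times it, then the intrinsics apply), "R" (3x3) and "t" (3): a world point X has camera coordinates R X + t. Camera axes: x right, y down, z forward; pixel columns grow to the right and rows downward; lengths in m; the calibration is good to about 2 mm. A picture is of the moment at which its call begins. There is no depth.
- job_done(): hands the job in; it is judged then, once.
Trained networks look in the newest picture that a camera, given by its name, has taken for a name from the list of things; names that differ only in an ending like _2 or _b are one class to them, and where a whole thing is asked for, a point or a joint stands for the part that bears it (a point fixed in the world has none). Each returns a list of dicts, best first, with "score" (0 to 1); they miss things now and then, are a little off and sometimes report something else, mostly with a low value. They report only what shows in the picture. A call takes as long as a camera call.
- look_for(label, camera): "position" ([x, y, z] in m, in world coordinates, good to about 4 mm: the middle of the surface that is visible of it).
- place_of(label, camera): "position" ([x, y, z] in m, in world coordinates, good to about 4 mm: a listed point, or the origin of a listed thing).
The state is a dict: "clock": time; "joint_pos": joint angles; "joint_velocities": joint speeds; "effort": joint torques, N m; "eef_pos": TCP position; "orientation": TCP orientation; "ft_force": force on the tool from outside, world axes, zero at the start; "wrist_torque": the same for the moment, N m; "opening": finger opening in m; "gripper_force": force on a finger pad.
Only numpy, scipy, OpenCV 4.12 (cv2) and the standard library are available. Lean on these libraries where they do the work, as an engineer would, in place of code of your own. Each camera call takes 0.05 s, during which the arm holds its last target. There are 200 camera calls.

## Working session

There is one attempt and no reset: what is moved stays moved. The work goes in short steps, Python scripts to look and compute and a tool call to move; the robot and the scene stay as the last step left them, time stands still between calls to the robot, and variables do not carry over. Pictures are saved under pics/ and viewed, at most 10 in all, crops included, and the job is handed in when it is done.

Besides the shell and the picture viewer there is one more tool, called in YAML: its name, and indented under it one key for each argument. jog_arm: Moves the arm, as the interface text tells. Its arguments: {"type":"object","properties":{"motion":{"type":"array","items":{"type":"array","items":{"type":"array","items":{"type":"number"}}}}},"required":["motion"]}

```bash
mkdir -p pics; ls; cat > h.py <<'E'
from workcell import *
import numpy as np, cv2
from scipy.spatial.transform import Rotation as Ro
def P(label,cams=("scene","top"),f=place_of,n=2):
    for c in cams:
        for d in f(label,c)[:n]: print(label,c,np.round(d["position"],4),round(d["score"],2))
def pix(im,X):
    f=200/np.tan(np.radians(im["fov_y"])/2); c=np.array(im["R"])@np.array(X)+np.array(im["t"]); s=c[:2]/c[2]; s=s*(1+im["k1"]*(s@s)); return f*s+[im["cx"],im["cy"]]
def ray(im,uv):
    f=200/np.tan(np.radians(im["fov_y"])/2); d=(np.array(uv,float)-[im["cx"],im["cy"]])/f; s=d.copy()
    for _ in range(20): s=d/(1+im["k1"]*(s@s))
    R=np.array(im["R"]);return -R.T@np.array(im["t"]), R.T@np.array([s[0],s[1],1])
def atz(im,uv,z):
    o,d=ray(im,uv); return o+d*(z-o[2])/d[2]
def st():
    s=state(); print({k:np.round(s[k],4).tolist() for k in("clock","joint_pos","eef_pos","orientation","ft_force","opening","gripper_force")}); return s
def delta(p,yaw_R=None):
    "rows value: world target TCP p (and rotation) from present pose"
    s=state(); R=Ro.from_quat(s["orientation"]); print("shift",np.round(R.inv().apply(np.array(p)-s["eef_pos"])/.6,4), "turn",None if yaw_R is None else np.round((R.inv()*yaw_R).as_rotvec()/np.pi,4))
E
python3 - <<'E'
from h import *
st()
for l in "lid_center lid_knob rack clamp_top overhang_edge near_stop pot_mouth small_lid_center salt_shaker creamer garlic".split(): P(l,n=1)
a=get_image("scene")["frame"];b=get_image("top")["frame"]
cv2.imwrite("pics/s1.png",a);cv2.imwrite("pics/t1.png",b)
E
```

```text
pics
{'clock': 0.0, 'joint_pos': [-1.213, 0.3992, 0.0451, 1.5379, -0.0187, 1.2069, -0.0507], 'eef_pos': [0.2864, 0.5828, 0.2303], 'orientation': [0.2264, 0.974, -0.001, -0.0001], 'ft_force': [0.2076, -0.1486, 0.6253], 'opening': 0.0851, 'gripper_force': 0.0}Traceback (most recent call last):
  File "<stdin>", line 3, in <module>
  File "h.py", line 6, in P
    for d in f(label,c)[:n]: print(label,c,np.round(d["position"],4),round(d["score"],2))
             ~^^^^^^^^^
ValueError: no camera of that name has taken a picture
```

```bash
python3 - <<'E'
from h import *
a=get_image("scene")["frame"];b=get_image("top")["frame"]
cv2.imwrite("pics/s1.png",a);cv2.imwrite("pics/t1.png",b)
for l in "lid_center lid_knob rack clamp_top overhang_edge near_stop pot_mouth small_lid_center salt_shaker creamer garlic".split(): P(l,n=1)
E
```

```text
lid_center scene [ 0.5581 -0.2281  0.0853] 0.57
lid_center top [ 0.5624 -0.2305  0.0798] 0.63
lid_knob scene [ 0.5638 -0.215   0.0859] 0.67
lid_knob top [ 0.5653 -0.2086  0.0808] 0.71
rack scene [ 0.5369 -0.219   0.0021] 0.64
rack top [ 0.543  -0.2041  0.1032] 0.72
clamp_top scene [ 0.5351 -0.2284  0.1088] 0.65
clamp_top top [ 0.5388 -0.2328  0.114 ] 0.61
overhang_edge scene [ 0.5461 -0.203   0.0972] 0.92
overhang_edge top [ 0.5411 -0.2013  0.1041] 0.78
near_stop scene [ 0.4397 -0.1981  0.0524] 0.6
near_stop top [ 0.439  -0.2002  0.0529] 0.89
pot_mouth scene [0.5183 0.2535 0.0858] 0.75
pot_mouth top [0.5184 0.2606 0.0838] 0.71
small_lid_center scene [ 0.5459 -0.1716  0.0615] 0.6
small_lid_center top [ 0.5491 -0.1777  0.0617] 0.68
salt_shaker scene [7.201e-01 4.060e-02 5.000e-04] 0.68
salt_shaker top [0.7222 0.0402 0.001 ] 0.65
creamer scene [ 0.5673 -0.2136  0.0871] 0.64
creamer top [ 0.7016 -0.1185 -0.0031] 0.88
garlic scene [ 3.848e-01  8.110e-02 -1.000e-04] 0.56
garlic top [ 0.3835  0.0812 -0.0008] 0.67
```

View pics/s1.png

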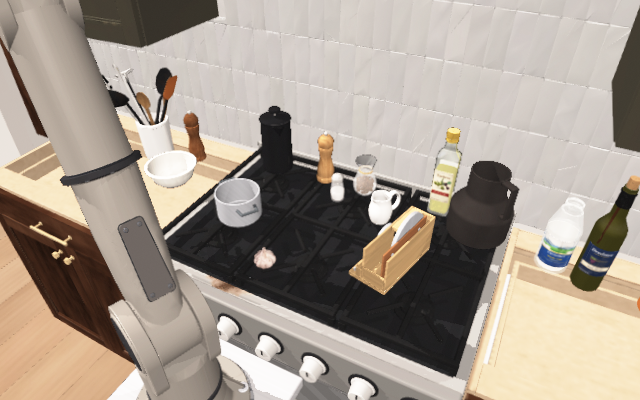

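View pics/t1.png

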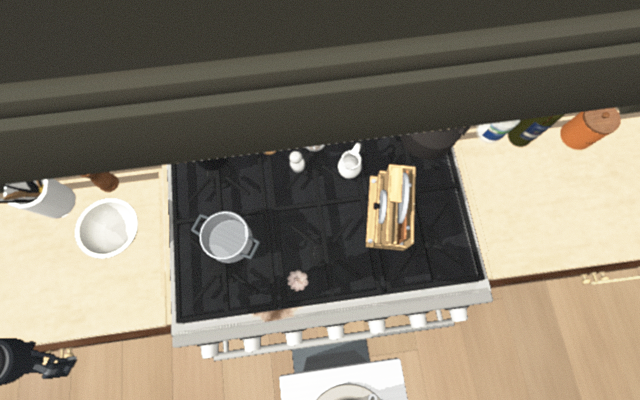

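```bash
python3 - <<'E'
from h import *
im=get_image("top");a=im["frame"][155:260,350:430]
cv2.imwrite("pics/t2.png",cv2.resize(a,None,fx=5.5,fy=5.5,interpolation=cv2.INTER_CUBIC))
for n,X in dict(over=[.543,-.202,.1],stop=[.4395,-.199,.05],lid=[.56,-.229,.152],clamp=[.537,-.2306,.112]).items(): print(n,pix(im,X),(pix(im,X)-[350,155])*5.5)
im=get_image("scene");a=im["frame"][195:300,340:445]
cv2.imwrite("pics/s2.png",cv2.resize(a,None,fx=5.5,fy=5.5,interpolation=cv2.INTER_CUBIC))
for n,X in dict(over=[.543,-.202,.1],stop=[.4395,-.199,.05],lid=[.56,-.229,.152],clamp=[.537,-.2306,.112]).items(): print(n,pix(im,X),(pix(im,X)-[340,195])*5.5)
print(-np.array(im["R"]).T@im["t"])
E
```

```text
over [393.59176231 202.85493125] [239.75469269 263.20212189]
stop [396.34847376 244.35332232] [254.91660569 491.44327277]
lid [406.6248638  189.48617162] [311.43675092 189.67394392]
clamp [405.57843287 202.33150081] [305.6813808  260.32325445]
over [395.4147801  231.34483037] [304.78129057 199.89656702]
stop [376.90809057 272.78338603] [202.99449815 427.80862319]
lid [410.78887817 214.15030457] [389.33882995 105.32667511]
clamp [406.32947824 232.67260431] [364.81213031 207.19932369]
[-0.27468933 -0.42174364  0.83180098]
```

View pics/t2.png

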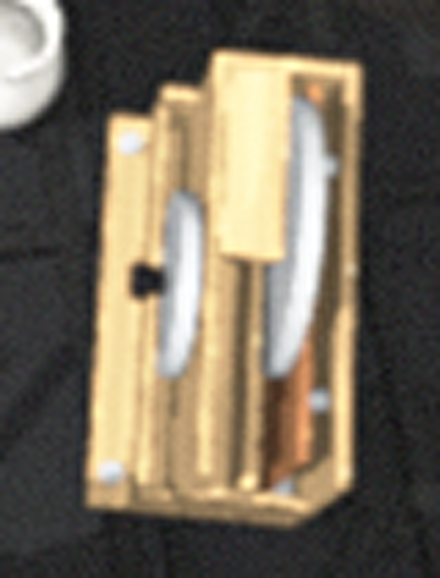

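View pics/s2.png

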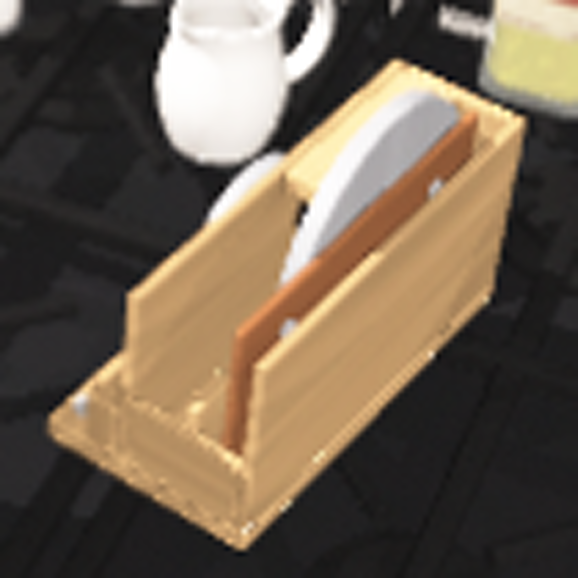

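```bash
python3 - <<'E'
from h import *
im=get_image("top")
T=lambda u,v,z:atz(im,np.array([u,v])/5.5+[350,155],z)
for n,(u,v,z) in dict(ovR0=(285,258,.112),ovR1=(292,72,.112),ovL1=(215,52,.112),wallR1=(360,65,.112),wallR0=(352,475,.112),base0=(90,500,.012),base1=(110,115,.012),lidn=(275,375,.112),slt=(180,192,.1)).items(): print(n,T(u,v,z).round(4))
for a,b in [((285,258,.112),(292,72,.112)),((90,500,.012),(110,115,.012)),((352,475,.112),(360,65,.112))]:
    d=T(*b)-T(*a);print(np.degrees(np.arctan2(d[1],d[0])),np.linalg.norm(d))
im=get_image("scene")
T=lambda u,v,z:atz(im,np.array([u,v])/5.5+[340,195],z)
for n,(u,v,z) in dict(cheek0=(130,293,.112),cheek_ov=(288,170,.112),clamp0=(235,330,.112),clamp1=(475,112,.112),wall0=(258,362,.112),wall1=(522,122,.112),ovn=(303,200,.112),base0=(238,548,0),base1=(492,298,0)).items(): print(n,T(u,v,z).round(4))
for a,b in [((235,330,.112),(475,112,.112)),((258,362,.112),(522,122,.112)),((130,293,.112),(390,60,.112)),((238,548,0),(492,298,0))]:
    d=T(*b)-T(*a);print(np.degrees(np.arctan2(d[1],d[0])),np.linalg.norm(d))
E
```

```text
ovR0 [ 0.5395 -0.221   0.112 ]
ovR1 [ 0.6328 -0.2434  0.112 ]
ovL1 [ 0.6483 -0.2079  0.112 ]
wallR1 [ 0.6318 -0.2773  0.112 ]
wallR0 [ 0.4319 -0.2309  0.112 ]
base0 [ 0.4522 -0.1234  0.012 ]
base1 [ 0.6571 -0.1705  0.012 ]
lidn [ 0.4836 -0.2049  0.112 ]
slt [ 0.5827 -0.18    0.1   ]
-13.500353680836037 0.09590615120474558
-12.932234193811041 0.21022480449037784
-13.073410375680577 0.2052303111039132
cheek0 [ 0.4406 -0.1607  0.112 ]
cheek_ov [ 0.5451 -0.1921  0.112 ]
clamp0 [ 0.44   -0.2079  0.112 ]
clamp1 [ 0.6224 -0.2542  0.112 ]
wall0 [ 0.427  -0.2229  0.112 ]
wall1 [ 0.6253 -0.2754  0.112 ]
ovn [ 0.5292 -0.2049  0.112 ]
base0 [ 0.4258 -0.2249  0.    ]
base1 [ 0.6284 -0.2775  0.    ]
-14.23578643550222 0.18821563001815778
-14.818462550735399 0.20515237946870185
-13.030090551232691 0.20616451975170222
-14.536006698223538 0.2092557741774685
```

```bash
cat >> h.py <<'E'
YR=np.radians(-13.7); EX=np.array([np.cos(YR),np.sin(YR),0]); EY=np.array([-np.sin(YR),np.cos(YR),0]); O=np.array([.5362,-.2225,0])
def rw(x,y,z): return O+x*EX+y*EY+[0,0,z]
def Rt(xax,zax): 
    z=np.array(zax,float);z/=np.linalg.norm(z);x=np.array(xax,float);x-=z*(x@z);x/=np.linalg.norm(x);return Ro.from_matrix(np.c_[x,np.cross(z,x),z])
import json
def log(): s=state(); open("log.jsonl","a").write(json.dumps([list(map(float,s[k])) for k in("joint_pos","eef_pos","orientation")])+"\n")
E
python3 - <<'E'
from h import *
log();delta(rw(.024,0,.26),Rt(-EX,[0,0,-1]));delta(rw(.024,0,.26),Rt(EX,[0,0,-1]))
im=get_image("top")
for uv in [(480,290),(450,140),(178,318)]: print(atz(im,uv,0))
E
```

```text
shift [-1.0046 -1.0134 -0.0479] turn [ 0.      0.     -0.0693]
shift [-1.0046 -1.0134 -0.0479] turn [ 0.     -0.      0.9307]
[ 0.29163021 -0.41282144  0.        ]
[ 0.74318181 -0.43723588  0.        ]
[0.33109969 0.41154089 0.        ]
```

jog_arm:
  motion:
    - [[-0.4, -0.4, -0.05, 0, 0, -0.07, 85], [-0.4, -0.4, -0.05, 0, 0, -0.07, 85], [-0.4, -0.4, -0.05, 0, 0, -0.07, 85], [-0.5, -0.5, -0.05, 0, 0, -0.07, 85], [-0.5, -0.5, -0.05, 0, 0, -0.07, 85], [-0.5, -0.5, -0.05, 0, 0, -0.07, 85], [-0.6, -0.6, -0.05, 0, 0, -0.07, 85], [-0.6, -0.6, -0.05, 0, 0, -0.07, 85]]

```text
clock: 2.12
eef_pos: [0.3944, 0.2667, 0.2542]
orientation: [0.118, 0.993, 0.0, 0.0]
ft_force: [0.6, -0.6, 0.1]
opening: 0.0849
gripper_force: 0.0
```

```bash
python3 - <<'E'
from h import *
log();st();delta(rw(.024,0,.26),Rt(-EX,[0,0,-1]))
E
```

```text
{'clock': 2.1167, 'joint_pos': [-0.8491, 0.0643, 0.1733, 1.9093, -0.0123, 1.168, 0.6628], 'eef_pos': [0.3944, 0.2667, 0.2542], 'orientation': [0.1181, 0.993, 0.0005, 0.0003], 'ft_force': [0.5743, -0.5677, 0.0842], 'opening': 0.0849, 'gripper_force': 0.0}
shift [-0.461  -0.7373 -0.0102] turn [0.0003 0.0001 0.0008]
```

jog_arm:
  motion:
    - [[-0.46, -0.737, -0.01, 0, 0, 0, 85], [-0.46, -0.737, -0.01, 0, 0, 0, 85], [-0.46, -0.737, -0.01, 0, 0, 0, 85], [-0.46, -0.737, -0.01, 0, 0, 0, 85], [-0.46, -0.737, -0.01, 0, 0, 0, 85], [-0.46, -0.737, -0.01, 0, 0, 0, 85], [-0.46, -0.737, -0.01, 0, 0, 0, 85], [-0.46, -0.737, -0.01, 0, 0, 0, 85]]

```text
clock: 2.78
eef_pos: [0.4996, -0.0496, 0.2581]
orientation: [0.118, 0.993, 0.0, 0.001]
ft_force: [0.3, 0.7, 0.2]
opening: 0.0852
gripper_force: 0.0
```

```bash
python3 - <<'E'
from h import *
log();st();delta(rw(.024,0,.26),Rt(-EX,[0,0,-1]))
E
```

```text
{'clock': 2.7833, 'joint_pos': [-0.4483, 0.1189, 0.5074, 1.8576, -0.0632, 1.1793, 1.4144], 'eef_pos': [0.4996, -0.0496, 0.2581], 'orientation': [0.118, 0.993, 0.0004, 0.0006], 'ft_force': [0.3077, 0.7111, 0.1753], 'opening': 0.0852, 'gripper_force': 0.0}
shift [-0.1669 -0.266  -0.0032] turn [0.0003 0.0004 0.0008]
```

jog_arm:
  motion:
    - [[-0.167, -0.266, 0.05, 0, 0, 0, 85], [-0.167, -0.266, 0.05, 0, 0, 0, 85], [-0.167, -0.266, 0.05, 0, 0, 0, 85], [-0.167, -0.266, 0.05, 0, 0, 0, 85], [-0.167, -0.266, 0.05, 0, 0, 0, 85], [-0.167, -0.266, 0.05, 0, 0, 0, 85]]

```text
clock: 3.28
eef_pos: [0.5584, -0.2332, 0.2268]
orientation: [0.122, 0.992, -0.003, -0.0]
ft_force: [-0.9, 0.2, 0.1]
opening: 0.0847
gripper_force: 0.0
```

```bash
cat > kin.py <<'E'
import numpy as np, json
from scipy.optimize import least_squares
from scipy.spatial.transform import Rotation as Ro
# product: Rz(-q1) T Ry(q2) Rz(-q3) T Ry(q4) ...
def fk(p,q):
    T=p.reshape(8,3); R=Ro.identity(); x=T[0].copy(); 
    for i in range(7):
        ax=np.array([[0,0,-1.],[0,1,0]][i%2]); R=R*Ro.from_rotvec(ax*q[i]); x=x+R.apply(T[i+1])
    return x,R*FL
FL=Ro.from_quat([0,0,0,1])
def load(): return [tuple(map(np.array,json.loads(l))) for l in open("log.jsonl")]
E
python3 - <<'E'
from h import *
from kin import *
log();log();st()
im=get_image("wrist");cv2.imwrite("pics/w1.png",im["frame"])
for l in "lid_center lid_knob clamp_top overhang_edge near_stop".split(): P(l,("wrist",),n=1)
for n,X in dict(lidtop=rw(.024,0,.152),over=rw(.003,21*.001,.1),clamp0=rw(-.095,-.007,.112),cl1=rw(.095,-.007,.112),ch0=rw(-.106,.039,.112)).items(): print(n,pix(im,X))
for q,x,o in load():
    R=Ro.identity()
    for i in range(7): R=R*Ro.from_rotvec(np.array([[0,0,-1.],[0,1,0]][i%2])*q[i])
    print((R.inv()*Ro.from_quat(o)).as_rotvec().round(3))
E
```

```text
{'clock': 3.2833, 'joint_pos': [-0.1338, 0.371, 0.5961, 1.6673, -0.2174, 1.1704, 1.8414], 'eef_pos': [0.5584, -0.2332, 0.2268], 'orientation': [0.1222, 0.9925, -0.0026, -0.0003], 'ft_force': [-0.8882, 0.2396, 0.0718], 'opening': 0.0847, 'gripper_force': 0.0}
clamp_top wrist [ 0.5322 -0.2261  0.109 ] 0.87
overhang_edge wrist [ 0.5434 -0.2064  0.1031] 0.68
near_stop wrist [ 0.4405 -0.2027  0.0478] 0.64
lidtop [324.39321878 215.65769748]
over [347.50249451 173.11598447]
clamp0 [314.18680859  47.18120228]
cl1 [316.02860429 274.09360416]
ch0 [376.66416964  30.26955724]
[ 0.    -0.     1.571]
[ 0.    -0.     1.571]
[0.    0.    1.571]
[0.    0.    1.571]
[0.    0.    1.571]
```

View pics/w1.png

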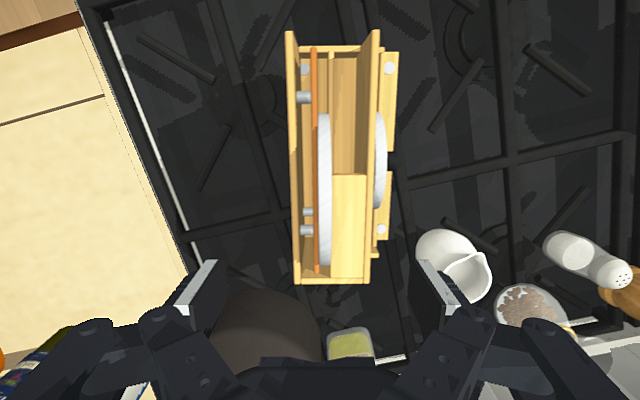

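```bash
python3 - <<'E'
from h import *
im=get_image("wrist")
for uv,z in [((323,113),.112),((325,265),.112),((325,189),.152)]:
    p=atz(im,uv,z)-O; print(p@EX,p@EY)
P("lid_center",("wrist",),look_for); P("lid_center",("wrist",),place_of)
delta(rw(.022,0,.121),Rt(-EX,[0,0,-1]))
E
```

```text
-0.048751327763096965 0.00841129605497712
0.08523176474254401 0.011622608711492899
0.003051420896127879 0.00961768968248318
lid_center wrist [ 0.542  -0.2258  0.1446] 0.65
lid_center wrist [ 0.5229 -0.2017  0.0832] 0.53
shift [ 0.0021 -0.0053  0.1782] turn [0.0003 0.0002 0.0014]
```

jog_arm:
  motion:
    - [[0.002, -0.005, 0.1, 0, 0, 0.001, 85], [0.002, -0.005, 0.1, 0, 0, 0.001, 85], [0.002, -0.005, 0.14, 0, 0, 0.001, 85], [0.002, -0.005, 0.177, 0, 0, 0.001, 85], [0.002, -0.005, 0.177, 0, 0, 0.001, 85], [0.002, -0.005, 0.177, 0, 0, 0.001, 40], [0.002, -0.005, 0.177, 0, 0, 0.001, 25], [0.002, -0.005, 0.177, 0, 0, 0.001, 25]]

```text
clock: 4.4
eef_pos: [0.5587, -0.2293, 0.1234]
orientation: [0.12, 0.993, -0.0, 0.002]
ft_force: [-0.7, 0.5, -0.6]
opening: 0.0511
gripper_force: 0.0
```

```bash
python3 - <<'E'
from h import *
log();s=st();p=np.array(s["eef_pos"])-O;print(p@EX,p@EY)
im=get_image("wrist");cv2.imwrite("pics/w2.png",im["frame"])
E
```

```text
{'clock': 4.4, 'joint_pos': [-0.0974, 0.4709, 0.5502, 1.7792, -0.2924, 0.9698, 1.9016], 'eef_pos': [0.5587, -0.2293, 0.1234], 'orientation': [0.1196, 0.9928, -0.0002, 0.0017], 'ft_force': [-0.6578, 0.4879, -0.5522], 'opening': 0.0511, 'gripper_force': 0.0}
0.023434653611714668 -0.0013299602048222178
```

View pics/w2.png

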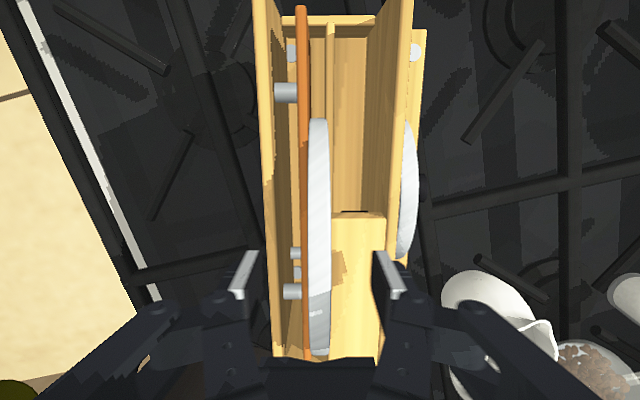

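jog_arm:
  motion:
    - [[0, 0, 0, 0, 0, 0, 15], [0, 0, 0, 0, 0, 0, 8], [0, 0, 0, 0, 0, 0, 0], [0, 0, 0, 0, 0, 0, 0], [0, 0, 0, 0, 0, 0, 0], [0, 0, 0, 0, 0, 0, 0]]

```text
clock: 4.95
eef_pos: [0.558, -0.2283, 0.1222]
orientation: [0.119, 0.993, 0.0, 0.0]
ft_force: [-0.9, 1.7, 6.5]
opening: 0.0091
gripper_force: 60.3
```

```bash
python3 - <<'E'
from h import *
s=st();p=np.array(s["eef_pos"])-O;print(p@EX,p@EY)
E
```

```text
{'clock': 4.95, 'joint_pos': [-0.0972, 0.4719, 0.5489, 1.7803, -0.293, 0.9704, 1.9022], 'eef_pos': [0.558, -0.2283, 0.1222], 'orientation': [0.1192, 0.9929, 0.0005, 0.0005], 'ft_force': [-0.8519, 1.6726, 6.5388], 'opening': 0.0091, 'gripper_force': 60.2866}
0.02253148731492092 -0.0005084130939127646
```

jog_arm:
  motion:
    - [[0.01, 0, 0, 0, 0, 0, 0], [0.022, 0, 0, 0, 0, 0, 0], [0.034, 0, 0, 0, 0, 0, 0], [0.046, 0, 0, 0, 0, 0, 0], [0.058, 0, 0, 0, 0, 0, 0], [0.07, 0, 0, 0, 0, 0, 0], [0.082, 0, 0, 0, 0, 0, 0], [0.082, 0, 0, 0, 0, 0, 0]]

```text
clock: 5.62
eef_pos: [0.5107, -0.217, 0.1223]
orientation: [0.119, 0.993, 0.0, 0.002]
ft_force: [2.3, 1.1, 2.9]
opening: 0.0092
gripper_force: 59.9
```

```bash
python3 - <<'E'
from h import *
log();s=st();p=np.array(s["eef_pos"])-O;print(p@EX,p@EY)
im=get_image("wrist");cv2.imwrite("pics/w3.png",im["frame"])
E
```

```text
{'clock': 5.6167, 'joint_pos': [-0.1294, 0.3888, 0.5678, 1.8986, -0.2603, 0.9228, 1.8937], 'eef_pos': [0.5107, -0.217, 0.1223], 'orientation': [0.1194, 0.9928, 0.0001, 0.0022], 'ft_force': [2.253, 1.0563, 2.8905], 'opening': 0.0092, 'gripper_force': 59.9065}
-0.026098067874397925 -0.0006780155268561388
```

View pics/w3.png

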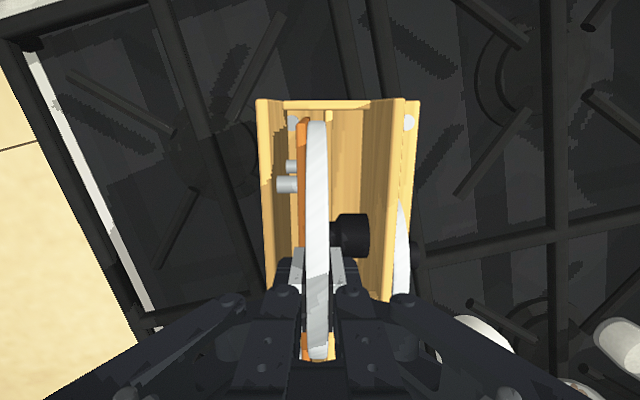

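jog_arm:
  motion:
    - [[0, 0, -0.015, 0, 0, 0, 0], [0, 0, -0.035, 0, 0, 0, 0], [0, 0, -0.06, 0, 0, 0, 0], [0, 0, -0.09, 0, 0, 0, 0], [0, 0, -0.13, 0, 0, 0, 0], [0, 0, -0.18, 0, 0, 0, 0], [0, 0, -0.24, 0, 0, 0, 0], [0, 0, -0.3, 0, 0, 0, 0]]

```text
clock: 6.33
eef_pos: [0.507, -0.2176, 0.3022]
orientation: [0.121, 0.993, -0.0, -0.003]
ft_force: [1.9, -0.4, -3.5]
opening: 0.0091
gripper_force: 59.1
```

```bash
cat > plan.py <<'E'
from kin import *
FL=Ro.from_rotvec([0,0,np.pi/2])
import kin; kin.FL=FL
D=load()
# params: z0, upper(x,z), fore(x,z), tool(x,z)
def full(v): 
    p=np.zeros((8,3)); p[0,2]=v[0]; p[3]=[v[1],0,v[2]]; p[5]=[v[3],0,v[4]]; p[6,0]=v[5]; p[7,2]=v[6]; return p.ravel()
g=np.array([.35,0,.4,0,.4,0,.3])
r=lambda v: np.r_[np.concatenate([fk(full(v),q)[0]-x for q,x,o in D])/.001,(v-g)/.3]
PV=least_squares(r,g).x; PF=full(PV)
LO=np.array([-2.82,-.49,-1.37,0,-1.36,.23,-2.94])+.05; HI=np.array([2.82,2.23,1.46,2.46,4.5,2,2.94])-.05
def ik(p,R,q0):
    f=lambda q:(lambda x,Rq: np.r_[(x-p)/.01,(Rq.inv()*R).as_rotvec()/.05,(q-q0)*.003])(*fk(PF,q))
    s=least_squares(f,np.clip(q0,LO+.001,HI-.001),bounds=(LO,HI)); e=f(s.x); return s.x,np.linalg.norm(e[:3])*10,np.degrees(np.linalg.norm(e[3:6])*.05)
E
python3 - <<'E'
from h import *
from plan import *
log();s=st()
print(PV.round(4)); print([((fk(PF,q)[0]-x)*1000).round(1).tolist() for q,x,o in D])
E
```

```text
{'clock': 6.3333, 'joint_pos': [-0.2032, 0.2087, 0.6297, 1.683, -0.1254, 1.2959, 1.7794], 'eef_pos': [0.507, -0.2176, 0.3022], 'orientation': [0.1209, 0.9927, -0.0001, -0.0025], 'ft_force': [1.8678, -0.3548, -3.46], 'opening': 0.0091, 'gripper_force': 59.138}
[ 1.192  -0.0276  0.4043 -0.0567  0.4642 -0.0492  1.2213]
[[-43.0, 2.5, 10.5], [-7.5, 46.8, -7.6], [16.4, 32.9, -7.2], [-4.0, 12.5, 1.0], [-4.0, 12.5, 1.0], [-2.9, 7.6, 4.1], [8.1, 6.3, -1.8]]
```

```bash
cat > fit.py <<'E'
g0=np.zeros((8,3)); g0[0,2]=.35; g0[3,2]=.4; g0[5,2]=.4; g0[7,2]=.3; g0=g0.ravel()
r=lambda v: np.r_[np.concatenate([fk(v,q)[0]-x for q,x,o in D])/.0015,(v-g0)/.1]
PF=least_squares(r,g0).x
E
sed -i '/^# params/,/^PV=/d' plan.py; sed -i '/^D=load/r fit.py' plan.py
python3 - <<'E'
from h import *
from plan import *
print(PF.reshape(8,3).round(3)); print([((fk(PF,q)[0]-x)*1000).round(1).tolist() for q,x,o in D])
E
```

```text
[[ 0.003 -0.008  0.317]
 [ 0.002 -0.004 -0.033]
 [ 0.004 -0.004  0.059]
 [-0.003 -0.016  0.459]
 [-0.004 -0.016  0.038]
 [ 0.004 -0.001  0.438]
 [-0.001 -0.001  0.031]
 [-0.004  0.005  0.331]]
[[-0.0, -0.0, 0.0], [0.0, 0.0, 0.0], [-0.0, -0.1, -0.0], [-0.0, -0.0, -0.0], [-0.0, -0.0, -0.0], [-0.1, 0.0, 0.0], [0.1, 0.0, -0.0], [0.1, 0.1, -0.0]]
```

```bash
cat > scan.py <<'E'
from h import *
from plan import *
obs=[(np.array([.519,.257]),.07,.088),(np.array([.721,.04]),.025,.09),(np.array([.70,-.118]),.055,.088),(np.array([.384,.081]),.03,.055)]
def clear(X,r):
    "min clearance of sphere r at X"
    c=X[2]-r
    for p,R,h in obs:
        c=min(c,max(X[2]-r-h,np.linalg.norm(X[:2]-p)-R-r))
    d=X-O; bx=max(abs(d@EX)-.106,0); y=d@EY; by=max(-.03-y,y-.08,0)
    return min(c,max(X[2]-.112-r,np.hypot(bx,by)-r))
def links(q):
    T=PF.reshape(8,3); R=Ro.identity(); x=T[0].copy(); P=[x]
    for i in range(7):
        R=R*Ro.from_rotvec(np.array([[0,0,-1.],[0,1,0]][i%2])*q[i]); x=x+R.apply(T[i+1]); P.append(x)
    return P,R
def pose(c,psi,th):
    h=np.array([np.cos(psi),np.sin(psi),0]); z=np.cos(th)*h-[0,0,np.sin(th)]; y=np.sin(th)*h+[0,0,np.cos(th)]
    far=np.array([c[0],c[1],.003])+.07*h; p=far-.110*z+.005*y
    return p,Ro.from_matrix(np.c_[np.cross(y,z),y,z])
def armclear(q):
    P,R=links(q); w=P[6]; tz=(R.as_matrix()[:,2]); tcp=P[7]; el=P[4]
    return min([clear(tcp-tz*a,.045) for a in (.085,.12)]+[clear(tcp-tz*a,.055) for a in(.18,.24,.3)]+[clear(w+(el-w)*a,.065) for a in(0,.2,.4,.6,.8)])
E
python3 - <<'E'
from scan import *
q0=D[-1][0]; out=[]
for cx in (.42,.5,.58):
  for cy in (-.34,-.03,.03,.09):
    c=np.array([cx,cy])
    if min([np.linalg.norm(c-p)-R for p,R,h in obs])<.08: continue
    for psi in np.radians(range(-180,180,30)):
      p,R=pose(c,psi,np.radians(30)); q,e,a=ik(p,R,q0)
      if e<4 and a<2: out.append((armclear(q),cx,cy,np.degrees(psi).round(),q.round(2).tolist()))
for o in sorted(out,key=lambda o:-o[0])[:12]: print(o)
E
```

```text
(np.float64(0.06005467709523139), 0.42, -0.34, np.float64(120.0), [0.92, 1.12, -0.32, 1.08, -0.09, 1.95, 2.72])
(np.float64(0.05983013719273621), 0.58, -0.34, np.float64(30.0), [1.07, 0.75, -0.1, 1.91, -1.31, 1.03, 2.57])
(np.float64(0.05983013684565239), 0.5, -0.34, np.float64(30.0), [1.05, 0.72, 0.08, 1.99, -1.31, 1.17, 2.68])
(np.float64(0.059830135543217894), 0.42, -0.34, np.float64(30.0), [0.96, 0.75, 0.36, 2.06, -1.31, 1.37, 2.81])
(np.float64(0.0598301318427794), 0.58, -0.34, np.float64(90.0), [0.76, 1.17, 0.11, 0.95, -0.75, 1.88, 2.53])
(np.float64(0.05983013179867917), 0.5, -0.34, np.float64(60.0), [0.85, 0.92, 0.27, 1.57, -1.02, 1.57, 2.65])
(np.float64(0.0598301317974594), 0.42, -0.34, np.float64(60.0), [0.92, 0.89, 0.31, 1.66, -0.95, 1.59, 2.76])
(np.float64(0.05983013178636819), 0.58, -0.34, np.float64(60.0), [0.8, 0.96, 0.22, 1.45, -1.06, 1.54, 2.53])
(np.float64(0.05983013118986709), 0.5, -0.34, np.float64(90.0), [0.8, 1.08, 0.16, 1.16, -0.7, 1.84, 2.67])
(np.float64(0.05983013098399864), 0.42, -0.34, np.float64(90.0), [0.84, 1.02, 0.2, 1.32, -0.64, 1.81, 2.79])
(np.float64(0.03733012804779215), 0.42, -0.03, np.float64(-150.0), [0.2, 1.04, -0.75, 1.51, 0.55, 1.94, 2.89])
(np.float64(0.0345345703024201), 0.42, -0.03, np.float64(60.0), [0.89, 0.62, -0.09, 2.31, -1.16, 1.07, 2.89])
```

```bash
python3 - <<'E'
from scan import *
q0=D[-1][0]; out=[]
for cx in (.42,.46,.50,.54):
  for cy in (-.03,0,.03):
    c=np.array([cx,cy])
    if min([np.linalg.norm(c-p)-R for p,R,h in obs])<.085: continue
    for psi in np.radians(range(20,100,15)):
     for th in (25,32,40):
      p,R=pose(c,psi,np.radians(th)); q,e,a=ik(p,R,q0)
      if e<3 and a<1.5:
        m=np.min(np.r_[(q-LO),(HI-q)])+.05
        out.append((round(min(armclear(q),m*.15),4),round(armclear(q),3),round(m,2),cx,cy,np.degrees(psi).round(),th,q.round(2).tolist()))
for o in sorted(out,key=lambda o:-o[0])[:14]: print(o)
E
```

```text
(np.float64(0.0237), np.float64(0.024), np.float64(0.34), 0.54, 0.03, np.float64(95.0), 40, [0.21, 0.7, 0.19, 1.81, -0.91, 1.33, 2.6])
(np.float64(0.0185), np.float64(0.018), np.float64(0.26), 0.54, 0.03, np.float64(80.0), 40, [0.19, 0.63, 0.27, 1.99, -1.1, 1.21, 2.61])
(np.float64(0.0182), np.float64(0.023), np.float64(0.12), 0.42, -0.03, np.float64(65.0), 40, [0.29, 0.52, 0.46, 2.3, -1.19, 1.2, 2.82])
(np.float64(0.0142), np.float64(0.014), np.float64(0.28), 0.5, 0.03, np.float64(95.0), 40, [0.21, 0.66, 0.22, 1.9, -0.91, 1.31, 2.66])
(np.float64(0.009), np.float64(0.009), np.float64(0.26), 0.5, 0.03, np.float64(80.0), 40, [0.19, 0.59, 0.3, 2.07, -1.1, 1.21, 2.67])
(np.float64(0.0075), np.float64(0.045), np.float64(0.05), 0.42, -0.03, np.float64(50.0), 25, [1.45, 0.79, -0.62, 2.4, -1.12, 0.76, 2.89])
(np.float64(0.0075), np.float64(0.047), np.float64(0.05), 0.42, -0.03, np.float64(50.0), 32, [1.88, 1.09, -1.29, 2.41, 0.03, 0.4, 1.63])
(np.float64(0.0075), np.float64(0.037), np.float64(0.05), 0.42, -0.03, np.float64(50.0), 40, [1.78, 0.85, -1.32, 2.41, -0.15, 0.39, 1.62])
(np.float64(0.0075), np.float64(0.028), np.float64(0.05), 0.42, -0.03, np.float64(65.0), 25, [0.96, 0.73, -0.16, 2.22, -1.05, 1.13, 2.89])
(np.float64(0.0075), np.float64(0.026), np.float64(0.05), 0.42, -0.03, np.float64(65.0), 32, [0.65, 0.61, 0.14, 2.27, -1.14, 1.19, 2.89])
(np.float64(0.0075), np.float64(0.015), np.float64(0.05), 0.46, -0.03, np.float64(50.0), 25, [1.33, 0.78, -0.59, 2.35, -1.21, 0.77, 2.89])
(np.float64(0.0075), np.float64(0.01), np.float64(0.05), 0.46, -0.03, np.float64(50.0), 32, [1.09, 0.59, -0.4, 2.38, -1.31, 0.83, 2.84])
(np.float64(0.0075), np.float64(0.015), np.float64(0.05), 0.5, 0.03, np.float64(50.0), 25, [1.42, 0.94, -0.92, 2.38, -1.29, 0.45, 2.89])
(np.float64(0.0075), np.float64(0.011), np.float64(0.05), 0.5, 0.03, np.float64(50.0), 32, [1.36, 0.78, -0.95, 2.4, -1.31, 0.41, 2.75])
```

```bash
python3 - <<'E'
from scan import *
st()
q0=D[-1][0]; c=np.array([.507,-.332])
for psi in (50,60,70):
  for th in (28,32):
    p,R=pose(c,np.radians(psi),np.radians(th)); q,e,a=ik(p,R,q0); q2,e2,a2=ik(p+[0,0,.12],R,q0)
    print(psi,th,p.round(3),e.round(1),a.round(1),armclear(q).round(3),q.round(2),q2.round(2),e2.round(1))
p,R=pose(c,np.radians(60),np.radians(30)); delta(p+[0,-.01,.17],R)
E
```

```text
{'clock': 6.3333, 'joint_pos': [-0.2032, 0.2087, 0.6297, 1.683, -0.1254, 1.2959, 1.7794], 'eef_pos': [0.507, -0.2176, 0.3022], 'orientation': [0.1209, 0.9927, -0.0001, -0.0025], 'ft_force': [1.8678, -0.3548, -3.46], 'opening': 0.0091, 'gripper_force': 59.138}
50 28 [ 0.491 -0.351  0.059] 0.0 0.0 0.054 [ 0.85  0.89  0.3   1.71 -1.16  1.51  2.69] [ 0.78  0.72  0.4   1.71 -1.14  1.62  2.55] 0.0
50 32 [ 0.494 -0.348  0.066] 0.0 0.0 0.066 [ 0.8   0.84  0.33  1.73 -1.15  1.46  2.66] [ 0.73  0.67  0.43  1.72 -1.12  1.58  2.51] 0.0
60 28 [ 0.495 -0.353  0.059] 0.0 0.0 0.054 [ 0.86  0.94  0.25  1.56 -1.03  1.58  2.66] [ 0.8   0.78  0.34  1.56 -1.04  1.71  2.54] 0.0
60 32 [ 0.497 -0.35   0.066] 0.0 0.0 0.066 [ 0.82  0.89  0.28  1.59 -1.02  1.54  2.64] [ 0.76  0.74  0.37  1.58 -1.01  1.67  2.52] 0.0
70 28 [ 0.499 -0.355  0.059] 0.0 0.0 0.054 [ 0.85  0.99  0.21  1.42 -0.92  1.67  2.64] [ 0.81  0.84  0.28  1.42 -0.94  1.8   2.55] 0.0
70 32 [ 0.5   -0.351  0.066] 0.0 0.0 0.066 [ 0.81  0.94  0.24  1.46 -0.9   1.62  2.63] [ 0.77  0.8   0.31  1.44 -0.92  1.76  2.53] 0.0
shift [-0.0397 -0.2376  0.1165] turn [-0.3315 -0.0483  0.0804]
```

jog_arm:
  motion:
    - [[-0.005, -0.03, 0, -0.04, -0.006, 0.01, 0], [-0.01, -0.06, 0.01, -0.08, -0.012, 0.02, 0], [-0.015, -0.1, 0.02, -0.12, -0.018, 0.03, 0], [-0.02, -0.13, 0.04, -0.155, -0.022, 0.038, 0], [-0.025, -0.16, 0.06, -0.19, -0.028, 0.046, 0], [-0.03, -0.19, 0.08, -0.225, -0.033, 0.055, 0], [-0.035, -0.215, 0.1, -0.26, -0.038, 0.063, 0], [-0.04, -0.238, 0.116, -0.295, -0.043, 0.072, 0]]

```text
clock: 7.0
eef_pos: [0.4966, -0.3642, 0.2306]
orientation: [0.216, 0.866, 0.436, 0.117]
ft_force: [0.6, 0.0, -2.7]
opening: 0.0087
gripper_force: 59.7
```

```bash
python3 - <<'E'
from scan import *
log();st();c=np.array([.507,-.332])
p,R=pose(c,np.radians(60),np.radians(30)); delta(p+[0,-.0,.06],R);delta(p,R)
E
```

```text
{'clock': 7.0, 'joint_pos': [0.6146, 0.6746, 0.5354, 1.5365, -1.0262, 1.737, 2.4613], 'eef_pos': [0.4966, -0.3642, 0.2306], 'orientation': [0.2161, 0.8658, 0.4358, 0.1175], 'ft_force': [0.6129, 0.0123, -2.6764], 'opening': 0.0087, 'gripper_force': 59.6944}
shift [ 0.014  -0.1348  0.121 ] turn [-0.0352 -0.0045  0.0087]
shift [ 0.0155 -0.2153  0.1802] turn [-0.0352 -0.0045  0.0087]
```

jog_arm:
  motion:
    - [[0.005, -0.04, 0.035, -0.03, -0.004, 0.008, 0], [0.01, -0.08, 0.07, -0.035, -0.0045, 0.0087, 0], [0.014, -0.12, 0.105, -0.035, -0.0045, 0.0087, 0], [0.014, -0.135, 0.121, -0.035, -0.0045, 0.0087, 0], [0.014, -0.135, 0.121, -0.035, -0.0045, 0.0087, 0]]

```text
clock: 7.42
eef_pos: [0.4967, -0.3479, 0.1199]
orientation: [0.224, 0.837, 0.483, 0.126]
ft_force: [0.1, 0.6, -3.0]
opening: 0.0092
gripper_force: 60.0
```

```bash
python3 - <<'E'
from scan import *
log();st();c=np.array([.507,-.332])
p,R=pose(c,np.radians(60),np.radians(30)); delta(p+[0,0,.002],R)
im=get_image("scene")
cv2.imwrite("pics/s3.png",cv2.resize(im["frame"][130:350,340:560],None,fx=2.6,fy=2.6,interpolation=cv2.INTER_CUBIC))
print((pix(im,[c[0],c[1],0])-[340,130])*2.6)
get_image("top");P("lid_center");P("lid_knob")
E
```

```text
{'clock': 7.4167, 'joint_pos': [0.6683, 0.8344, 0.4671, 1.6109, -1.1136, 1.6854, 2.6144], 'eef_pos': [0.4967, -0.3479, 0.1199], 'orientation': [0.2237, 0.8371, 0.4831, 0.1262], 'ft_force': [0.0703, 0.6252, -2.996], 'opening': 0.0092, 'gripper_force': 59.9662}
shift [-0.002  -0.0832  0.0409] turn [-0.0005 -0.0019 -0.0007]
[251.04223353 408.34402201]
lid_center scene [ 0.5143 -0.3148  0.101 ] 0.93
lid_center top [ 0.5196 -0.3224  0.1028] 0.66
lid_knob scene [ 0.5216 -0.3119  0.1191] 0.65
lid_knob top [ 0.5205 -0.3097  0.1157] 0.93
```

View pics/s3.png

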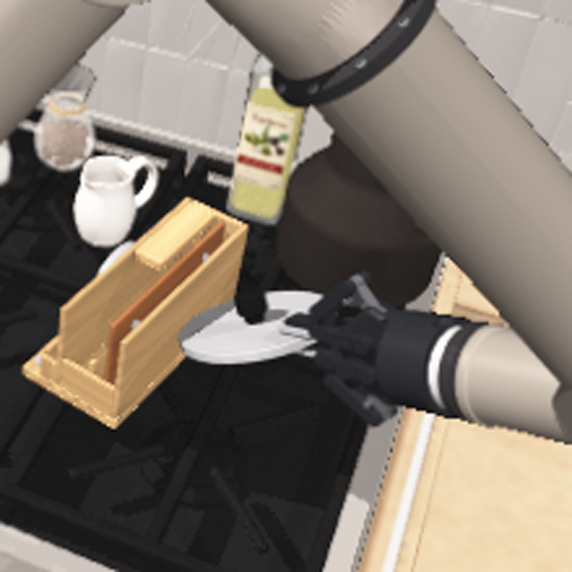

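```bash
python3 - <<'E'
from scan import *
D0=load()[-1]
P_,R_=links(D0[0]);print(np.round(P_,3)[[2,4,6,7]])
im=get_image("scene")
for uv in [(480,245),(512,225),(447,220)]: print(atz(im,uv,.0))
E
```

```text
[[ 0.03  -0.038  0.297]
 [ 0.28  -0.293  0.59 ]
 [ 0.362 -0.588  0.279]
 [ 0.497 -0.348  0.12 ]]
[ 7.06353691e-01 -3.95081891e-01 -1.11022302e-16]
[ 8.32258144e-01 -4.59918803e-01  1.11022302e-16]
[ 7.68875022e-01 -2.87334453e-01 -1.11022302e-16]
```

jog_arm:
  motion:
    - [[-0.002, -0.03, 0.015, 0, -0.002, 0, 0], [-0.002, -0.055, 0.027, 0, -0.002, 0, 0], [-0.002, -0.07, 0.034, 0, -0.002, 0, 0], [-0.002, -0.08, 0.039, 0, -0.002, 0, 0], [-0.002, -0.083, 0.041, 0, -0.002, 0, 0], [-0.002, -0.083, 0.041, 0, -0.002, 0, 0]]

```text
clock: 8.27
eef_pos: [0.4973, -0.3533, 0.0674]
orientation: [0.224, 0.837, 0.481, 0.132]
ft_force: [0.1, -0.1, -3.2]
opening: 0.0092
gripper_force: 60.0
```

```bash
python3 - <<'E'
from scan import *
log();st();c=np.array([.507,-.332])
p,R=pose(c,np.radians(60),np.radians(30)); delta(p+[0,0,0],R)
E
```

```text
{'clock': 8.2667, 'joint_pos': [0.6866, 0.9114, 0.4485, 1.6068, -1.1386, 1.6442, 2.681], 'eef_pos': [0.4973, -0.3533, 0.0674], 'orientation': [0.2239, 0.837, 0.4815, 0.1319], 'ft_force': [0.1285, -0.0965, -3.1799], 'opening': 0.0092, 'gripper_force': 59.954}
shift [ 0.0038 -0.0069  0.0049] turn [-0.0006  0.0014  0.0011]
```

jog_arm:
  motion:
    - [[0.002, -0.004, 0.0025, 0, 0, 0, 0], [0.003, -0.007, 0.004, 0, 0, 0, 0], [0.003, -0.009, 0.005, 0, 0, 0, 0], [0.003, -0.01, 0.006, 0, 0, 0, 0]]

```text
clock: 8.6
eef_pos: [0.496, -0.3526, 0.0611]
orientation: [0.224, 0.837, 0.481, 0.132]
ft_force: [0.2, -0.5, -2.2]
opening: 0.009
gripper_force: 60.0
```

jog_arm:
  motion:
    - [[0, -0.0025, 0.0015, 0, 0, 0, 0], [0, -0.0025, 0.0015, 0, 0, 0, 12], [0, -0.0025, 0.0015, 0, 0, 0, 16], [0, -0.0025, 0.0015, 0, 0, 0, 22], [0, -0.0025, 0.0015, 0, 0, 0, 30], [0, -0.0025, 0.0015, 0, 0, 0, 40], [0, -0.0025, 0.0015, 0, 0, 0, 50], [0, -0.0025, 0.0015, 0, 0, 0, 60]]

```text
clock: 9.27
eef_pos: [0.496, -0.3525, 0.0592]
orientation: [0.224, 0.837, 0.481, 0.132]
ft_force: [-0.0, 0.0, -2.8]
opening: 0.0595
gripper_force: 0.7
```

```bash
python3 - <<'E'
from scan import *
log();st()
im=get_image("scene")
cv2.imwrite("pics/s4.png",cv2.resize(im["frame"][200:350,360:510],None,fx=3.8,fy=3.8,interpolation=cv2.INTER_CUBIC))
get_image("top");P("lid_center");P("lid_knob")
E
```

```text
{'clock': 9.2667, 'joint_pos': [0.6886, 0.9213, 0.4458, 1.6103, -1.1409, 1.6367, 2.6935], 'eef_pos': [0.496, -0.3525, 0.0592], 'orientation': [0.2236, 0.8373, 0.4811, 0.1323], 'ft_force': [-0.0026, 0.0031, -2.8238], 'opening': 0.0595, 'gripper_force': 0.6954}
lid_center scene [ 0.5095 -0.3264  0.0283] 0.7
lid_center scene [ 0.5324 -0.2303  0.114 ] 0.42
lid_center top [ 0.5166 -0.3331  0.0245] 0.92
lid_knob scene [ 0.5156 -0.3275  0.0493] 0.73
lid_knob top [0.7217 0.0384 0.0015] 0.66
```

View pics/s4.png

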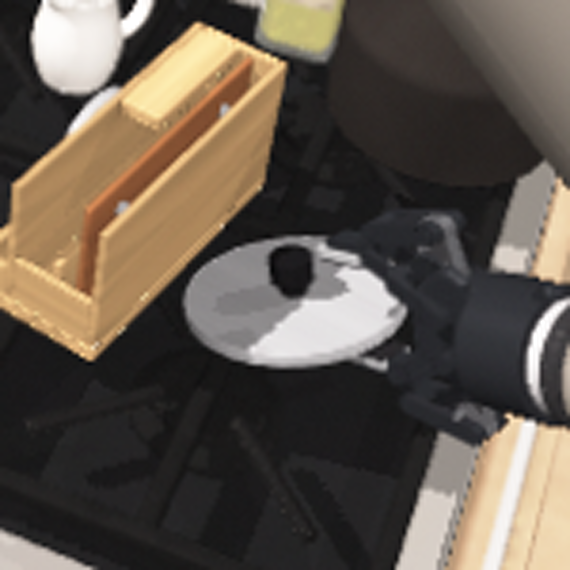

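jog_arm:
  motion:
    - [[0, 0, 0, 0, 0, 0, 68], [0, 0, 0, 0, 0, 0, 76], [0, 0, 0, 0, 0, 0, 85], [0, 0, 0, 0, 0, 0, 85], [0, 0, 0, 0, 0, 0, 85], [0, -0.007, 0.004, 0, 0, 0, 85], [0, -0.007, 0.004, 0, 0, 0, 85]]

```text
clock: 10.15
eef_pos: [0.4956, -0.3526, 0.0534]
orientation: [0.224, 0.837, 0.481, 0.132]
ft_force: [-1.3, 0.2, -1.7]
opening: 0.0848
gripper_force: 0.8
```

```bash
python3 - <<'E'
from scan import *
log();st()
get_image("scene");get_image("top");P("lid_center",n=1);P("lid_knob",n=1)
E
```

```text
{'clock': 10.15, 'joint_pos': [0.6901, 0.9295, 0.4439, 1.6099, -1.1425, 1.632, 2.6989], 'eef_pos': [0.4956, -0.3526, 0.0534], 'orientation': [0.2241, 0.8374, 0.4808, 0.1319], 'ft_force': [-1.3332, 0.1933, -1.6519], 'opening': 0.0848, 'gripper_force': 0.797}
lid_center scene [ 0.5061 -0.3293  0.0211] 0.87
lid_center top [ 0.5143 -0.3327  0.0167] 0.89
lid_knob top [ 0.5126 -0.3242  0.036 ] 0.89
```

jog_arm:
  motion:
    - [[0, -0.004, 0.0025, 0, 0, 0, 85], [0, -0.008, 0.005, 0, 0, 0, 85], [0, -0.012, 0.007, 0, 0, 0, 85], [0, -0.012, 0.007, 0, 0, 0, 85]]

```text
clock: 10.78
eef_pos: [0.4958, -0.3522, 0.0452]
orientation: [0.224, 0.837, 0.481, 0.132]
ft_force: [-0.1, -0.1, -1.1]
opening: 0.0854
gripper_force: 0.8
```

jog_arm:
  motion:
    - [[0, -0.002, 0.001, 0, 0, 0, 85], [0, -0.037, -0.059, 0, 0, 0, 85], [0, -0.072, -0.119, 0, 0, 0, 85], [0, -0.03, -0.15, 0, 0, 0, 85], [0, -0.03, -0.15, 0, 0, 0, 85]]

```text
clock: 11.2
eef_pos: [0.4505, -0.432, 0.0785]
orientation: [0.225, 0.838, 0.479, 0.134]
ft_force: [1.4, -0.9, 1.5]
opening: 0.0849
gripper_force: 0.0
```

```bash
python3 - <<'E'
from scan import *
log();st()
im=get_image("scene")
cv2.imwrite("pics/s5.png",cv2.resize(im["frame"][200:350,360:510],None,fx=3.8,fy=3.8,interpolation=cv2.INTER_CUBIC))
get_image("top");P("lid_center",n=1);P("lid_knob",n=1)
E
```

```text
{'clock': 11.2, 'joint_pos': [0.7999, 0.9619, 0.4821, 1.4714, -1.0867, 1.7526, 2.6834], 'eef_pos': [0.4505, -0.432, 0.0785], 'orientation': [0.2248, 0.8376, 0.4795, 0.1344], 'ft_force': [1.3515, -0.9035, 1.515], 'opening': 0.0849, 'gripper_force': 0.0}
lid_center scene [ 0.5061 -0.3303  0.0057] 0.6
lid_center top [ 0.5124 -0.332   0.0051] 0.63
lid_knob scene [ 0.5124 -0.3288  0.0251] 0.74
lid_knob top [ 0.5083 -0.3278  0.0226] 0.86
```

View pics/s5.png

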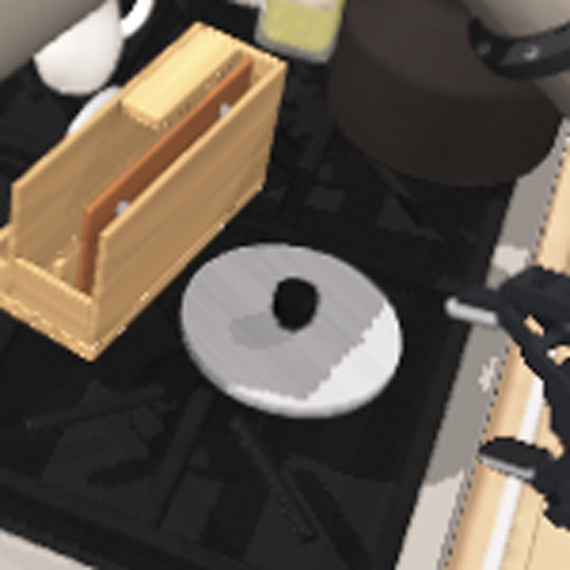

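```bash
python3 - <<'E'
from h import *
delta([.5097,-.330,.20],Rt(-EX,[0,0,-1]))
E
```

```text
shift [-0.0028  0.2727  0.0569] turn [ 0.3305  0.0491 -0.0812]
```

jog_arm:
  motion:
    - [[0, 0.06, -0.03, 0.03, 0.004, -0.006, 85], [0, 0.12, -0.04, 0.07, 0.01, -0.015, 85], [0, 0.18, -0.02, 0.11, 0.016, -0.026, 85], [-0.002, 0.23, 0.02, 0.15, 0.022, -0.036, 85], [-0.003, 0.273, 0.057, 0.19, 0.028, -0.046, 85], [-0.003, 0.273, 0.057, 0.23, 0.034, -0.056, 85], [-0.003, 0.273, 0.057, 0.27, 0.04, -0.066, 85], [-0.003, 0.273, 0.057, 0.31, 0.046, -0.076, 85]]

```text
clock: 12.17
eef_pos: [0.5105, -0.3298, 0.2014]
orientation: [0.131, 0.99, 0.048, 0.014]
ft_force: [0.4, -0.5, -0.9]
opening: 0.0852
gripper_force: 0.0
```

```bash
python3 - <<'E'
from h import *
log();st();delta([.5097,-.330,.20],Rt(-EX,[0,0,-1]))
im=get_image("wrist");get_image("top");P("lid_knob",("wrist","top"),n=1);P("lid_center",("wrist","top"),n=1)
f=im["frame"]; 
cv2.imwrite("pics/w5.png",f); print(pix(im,[.5097,-.33,.036]))
E
```

```text
{'clock': 12.1667, 'joint_pos': [-0.0284, 0.4678, 0.8028, 1.6812, -0.4598, 1.1934, 2.2181], 'eef_pos': [0.5105, -0.3298, 0.2014], 'orientation': [0.1307, 0.9902, 0.0475, 0.0143], 'ft_force': [0.3753, -0.452, -0.9023], 'opening': 0.0852, 'gripper_force': 0.0}
shift [ 0.0012 -0.0008  0.0022] turn [ 0.0311  0.0054 -0.0074]
lid_knob wrist [ 0.5099 -0.3316  0.0276] 0.65
lid_knob top [ 0.5108 -0.3247  0.0216] 0.91
lid_center wrist [ 0.5095 -0.332   0.0043] 0.64
lid_center top [ 0.5145 -0.3301  0.0047] 0.81
[300.46558013 183.13903693]
```

```bash
python3 - <<'E'
from h import *
im=get_image("wrist");g=cv2.cvtColor(im["frame"],cv2.COLOR_BGR2GRAY)
m=(g>110).astype(np.uint8); m[330:]=0; m[:, :]=m
# component holding points around the knob
n,L,S,C=cv2.connectedComponentsWithStats(m)
k=max([i for i in range(1,n) if abs(C[i]-[300,195]).max()<60],key=lambda i:S[i][4]);print(S[k],C[k])
cs,_=cv2.findContours((L==k).astype(np.uint8),cv2.RETR_CCOMP,cv2.CHAIN_APPROX_NONE)
for c in sorted(cs,key=len)[-3:]:
    h=cv2.convexHull(c); (e,ax,an)=cv2.fitEllipse(h); print(len(c),np.round(e,1),np.round(ax,1),atz(im,e,.010).round(4),atz(im,e,.036).round(4))
E
```

```text
[  236   111   129   127 12297] [299.91656502 173.55794096]
82 [302.6 182.3] [28.6 30.9] [ 0.5127 -0.3295  0.01  ] [ 0.5061 -0.3292  0.036 ]
362 [300.1 174. ] [127.  129.4] [ 0.5031 -0.3296  0.01  ] [ 0.4972 -0.3292  0.036 ]
```

jog_arm:
  motion:
    - [[0.001, 0, 0, 0.031, 0.0054, -0.0074, 85], [0.001, 0, 0, 0.031, 0.0054, -0.0074, 85], [0.001, 0, 0, 0.031, 0.0054, -0.0074, 85]]

```text
clock: 12.77
eef_pos: [0.5086, -0.3309, 0.1995]
orientation: [0.122, 0.993, 0.004, -0.001]
ft_force: [-0.9, -0.9, 0.5]
opening: 0.085
gripper_force: 0.0
```

```bash
cat > seg.py <<'E'
from h import *
st();im=get_image("wrist");g=cv2.cvtColor(im["frame"],cv2.COLOR_BGR2GRAY)
def go(ctr=(300,195),thr=110,z=.010):
    m=(g>thr).astype(np.uint8); m[330:]=0
    n,L,S,C=cv2.connectedComponentsWithStats(m)
    k=max([i for i in range(1,n) if abs(C[i]-ctr).max()<70],key=lambda i:S[i][4]);print(S[k],C[k])
    cs,_=cv2.findContours((L==k).astype(np.uint8),cv2.RETR_CCOMP,cv2.CHAIN_APPROX_NONE)
    for c in sorted(cs,key=len)[-3:]:
        h=cv2.convexHull(c)
        if len(h)<5: continue
        (e,ax,an)=cv2.fitEllipse(h); print(len(c),np.round(e,1),np.round(ax,1),atz(im,e,z).round(4),atz(im,e,.036).round(4))
E
python3 - <<'E'
from seg import *
go(); P("lid_knob",("wrist",),n=1); delta([.5097,-.330,.02],Rt(-EX,[0,0,-1]))
E
```

```text
{'clock': 12.7667, 'joint_pos': [-0.1015, 0.4678, 0.8346, 1.6948, -0.3801, 1.1536, 2.1654], 'eef_pos': [0.5086, -0.3309, 0.1995], 'orientation': [0.1218, 0.9926, 0.0037, -0.0008], 'ft_force': [-0.8835, -0.8965, 0.5457], 'opening': 0.085, 'gripper_force': 0.0}
[  253   113   129   127 12204] [316.82137004 175.87094395]
82 [317.2 184.4] [28.5 30.6] [ 0.5124 -0.3302  0.01  ] [ 0.5063 -0.3289  0.036 ]
361 [316.9 176.2] [126.6 128.9] [ 0.5035 -0.3285  0.01  ] [ 0.4982 -0.3273  0.036 ]
shift [-0.003   0.0033  0.2999] turn [ 0.0019 -0.0007 -0.0024]
```

```bash
python3 - <<'E'
from seg import *
print(im["fov_y"],im["k1"],-np.array(im["R"]).T@im["t"])
for c in ([.5035,-.3285],[.509,-.329]):
    t=np.linspace(0,2*np.pi,24); q=np.array([pix(im,[c[0]+.07*np.cos(a),c[1]+.07*np.sin(a),.010]) for a in t]); print(q.min(0),q.max(0))
    q=np.array([pix(im,[c[0]+.014*np.cos(a),c[1]+.014*np.sin(a),.036]) for a in t]); print(q.min(0),q.max(0))
for r in range(105,262,4): print(r,g[r,316],end='; ')
E
```

```text
{'clock': 12.8667, 'joint_pos': [-0.1001, 0.4674, 0.836, 1.6949, -0.3792, 1.1533, 2.1651], 'eef_pos': [0.5076, -0.3326, 0.1999], 'orientation': [0.1231, 0.9924, 0.003, -0.0008], 'ft_force': [0.1493, -0.0068, 0.2962], 'opening': 0.0848, 'gripper_force': 0.0}
64.89589006218168 -0.007867730870374854 [ 0.43375905 -0.31458938  0.34341165]
[253.73574925 109.4055655 ] [383.53048488 236.64719044]
[305.00019018 168.30987763] [332.929046   195.55069892]
[254.83019409 114.97939903] [384.01365014 241.03793172]
[305.91755995 173.74493598] [333.70468955 200.71269399]
105 38; 109 36; 113 16; 117 204; 121 209; 125 206; 129 210; 133 205; 137 206; 141 206; 145 205; 149 199; 153 199; 157 205; 161 186; 165 188; 169 193; 173 27; 177 37; 181 37; 185 37; 189 38; 193 39; 197 31; 201 202; 205 204; 209 199; 213 194; 217 202; 221 205; 225 202; 229 199; 233 196; 237 205; 241 29; 245 44; 249 28; 253 43; 257 39; 261 39;
```

```bash
python3 - <<'E'
from h import *
delta([.508,-.330,.0135],Rt(-EX,[0,0,-1]))
E
```

```text
shift [-0.0004  0.003   0.3109] turn [ 0.0018 -0.0007 -0.0026]
```

jog_arm:
  motion:
    - [[0, 0.003, 0.06, 0.002, 0, -0.002, 75], [0, 0.003, 0.12, 0.002, 0, -0.002, 70], [0, 0.003, 0.18, 0.002, 0, -0.002, 65], [0, 0.003, 0.23, 0.002, 0, -0.002, 60], [0, 0.003, 0.265, 0.002, 0, -0.002, 60], [0, 0.003, 0.285, 0.002, 0, -0.002, 60], [0, 0.003, 0.3, 0.002, 0, -0.002, 60], [0, 0.003, 0.3, 0.002, 0, -0.002, 60]]

```text
clock: 13.58
eef_pos: [0.508, -0.3289, 0.019]
orientation: [0.119, 0.993, -0.0, -0.002]
ft_force: [-0.1, 0.0, 0.1]
opening: 0.06
gripper_force: 0.0
```

```bash
python3 - <<'E'
from h import *
st();delta([.508,-.330,.0135],Rt(-EX,[0,0,-1]))
E
```

```text
{'clock': 13.5833, 'joint_pos': [0.0062, 0.6716, 0.6818, 1.838, -0.5543, 0.8352, 2.2991], 'eef_pos': [0.508, -0.3289, 0.019], 'orientation': [0.1192, 0.9929, -0.0002, -0.0019], 'ft_force': [-0.145, 0.0374, 0.1391], 'opening': 0.06, 'gripper_force': 0.0}
shift [-0.0005 -0.0018  0.0091] turn [-0.0003 -0.0012  0.    ]
```

jog_arm:
  motion:
    - [[0, -0.001, 0.008, 0, 0, 0, 50], [0, -0.001, 0.008, 0, 0, 0, 42], [0, -0.001, 0.008, 0, 0, 0, 35], [0, -0.001, 0.008, 0, 0, 0, 30], [0, -0.001, 0.008, 0, 0, 0, 20], [0, -0.001, 0.008, 0, 0, 0, 10], [0, -0.001, 0.008, 0, 0, 0, 10]]

```text
clock: 14.17
eef_pos: [0.5096, -0.3294, 0.0166]
orientation: [0.118, 0.993, -0.001, -0.0]
ft_force: [-1.5, 0.2, 5.7]
opening: 0.0254
gripper_force: 59.0
```

jog_arm:
  motion:
    - [[0, 0, -0.01, 0, 0, 0, 10], [0, 0, -0.03, 0, 0, 0, 10], [0, 0, -0.06, 0, 0, 0, 10], [0, 0, -0.11, 0, 0, 0, 10], [0, 0, -0.17, 0, 0, 0, 10], [0, 0, -0.23, 0, 0, 0, 10], [0, 0, -0.29, 0, 0, 0, 10], [0, 0, -0.29, 0, 0, 0, 10]]

```text
clock: 14.83
eef_pos: [0.5123, -0.3325, 0.1975]
orientation: [0.119, 0.993, -0.003, 0.005]
ft_force: [0.5, -2.2, -1.8]
opening: 0.0255
gripper_force: 59.5
```

```bash
python3 - <<'E'
from seg import *
P("lid_center",("wrist",),n=1);get_image("top");get_image("scene");P("pot_mouth",n=1);P("lid_center",n=1)
go((316,176),z=.19)
h=im["frame"]
E
```

```text
{'clock': 14.8333, 'joint_pos': [-0.1116, 0.4681, 0.8397, 1.7016, -0.3805, 1.1306, 2.1684], 'eef_pos': [0.5123, -0.3325, 0.1975], 'orientation': [0.1188, 0.9929, -0.0032, 0.0053], 'ft_force': [0.537, -2.2344, -1.8418], 'opening': 0.0255, 'gripper_force': 59.5457}
lid_center wrist [ 0.5104 -0.3345  0.1841] 0.7
pot_mouth scene [0.5206 0.2572 0.0881] 0.96
pot_mouth top [0.5213 0.2598 0.0848] 0.77
lid_center scene [ 0.5078 -0.3262  0.1818] 0.61
lid_center top [ 0.5117 -0.3342  0.1764] 0.71Traceback (most recent call last):
  File "<stdin>", line 3, in <module>
  File "seg.py", line 6, in go
    k=max([i for i in range(1,n) if abs(C[i]-ctr).max()<70],key=lambda i:S[i][4]);print(S[k],C[k])
ValueError: max() iterable argument is empty
```

```bash
python3 - <<'E'
from h import *
delta([.53,.03,.215],Rt(-EX,[0,0,-1]))
E
```

```text
shift [ 0.1059  0.5888 -0.0454] turn [-0.0003 -0.0015  0.0005]
```

jog_arm:
  motion:
    - [[0.005, 0.03, -0.02, 0, 0, 0, 10], [0.016, 0.09, -0.035, 0, 0, 0, 10], [0.028, 0.155, -0.045, 0, 0, 0, 10], [0.04, 0.22, -0.045, 0, 0, 0, 10], [0.051, 0.285, -0.045, 0, 0, 0, 10], [0.063, 0.35, -0.045, 0, 0, 0, 10], [0.075, 0.415, -0.045, 0, 0, 0, 10], [0.086, 0.48, -0.045, 0, 0, 0, 10]]

```text
clock: 15.9
eef_pos: [0.5261, -0.035, 0.2155]
orientation: [0.119, 0.993, -0.001, -0.002]
ft_force: [0.5, -0.2, -3.8]
opening: 0.0257
gripper_force: 59.8
```

jog_arm:
  motion:
    - [[0.01, 0.05, 0, 0, 0, 0, 10], [0.018, 0.09, 0, 0, 0, 0, 10], [0.02, 0.105, 0, 0, 0, 0, 10], [0.02, 0.105, 0, 0, 0, 0, 10], [0.02, 0.105, 0, 0, 0, 0, 10]]

```text
clock: 16.32
eef_pos: [0.5298, 0.026, 0.2156]
orientation: [0.119, 0.993, -0.001, -0.001]
ft_force: [0.5, -0.2, -2.6]
opening: 0.0255
gripper_force: 59.9
```

```bash
python3 - <<'E'
from seg import *
P("pot_mouth",("wrist",),n=1);P("lid_center",("wrist",),n=1);P("lid_knob",("wrist",),n=1)
print(pix(im,[.5197,.2578,.085]),pix(im,[.51,.03,.205]))
m=(g>110).astype(np.uint8);n,L,S,C=cv2.connectedComponentsWithStats(m)
for i in range(1,n):
    if S[i][4]>300: print(S[i],C[i].round(0))
s=state();tcp=np.array(s["eef_pos"])
t=np.linspace(0,2*np.pi,40); 
for z in (-.006,): 
    q=np.array([pix(im,tcp+[.07*np.cos(a),.07*np.sin(a),z]) for a in t]); print("lid",q.min(0),q.max(0))
q=np.array([pix(im,[.5197+.064*np.cos(a),.2578+.064*np.sin(a),.085]) for a in t]); print("pot",q.min(0),q.max(0))
E
```

```text
{'clock': 16.3167, 'joint_pos': [-0.8226, 0.2744, 0.8306, 1.8551, -0.2222, 1.1119, 1.4223], 'eef_pos': [0.5298, 0.026, 0.2156], 'orientation': [0.1186, 0.9929, -0.0015, -0.0013], 'ft_force': [0.4583, -0.2153, -2.6132], 'opening': 0.0255, 'gripper_force': 59.8937}
pot_mouth wrist [0.5206 0.2573 0.081 ] 0.77
lid_center wrist [0.5296 0.019  0.2037] 0.61
lid_knob wrist [0.5287 0.0267 0.2266] 0.7
[580.82734143 122.61356118] [315.31136197 220.02145874]
[   0    0  161   48 3931] [54. 15.]
[ 308    0   60   52 2416] [338.  23.]
[  466     0   174   322 16246] [559. 139.]
[    0   119   451   250 56431] [233. 220.]
[ 278  295   79   68 3796] [317. 333.]
[   0  309   38   91 1802] [ 12. 359.]
lid [180.37068448 122.48917098] [449.0695656  367.04077802]
pot [504.44749617  39.0099138 ] [659.09372234 195.33735277]
```

```bash
python3 - <<'E'
from h import *
delta([.5218,.257,.16],Rt(-EX,[0,0,-1]));delta([.5218,.257,.112],Rt(-EX,[0,0,-1]))
E
```

```text
shift [0.1055 0.3728 0.0927] turn [-0.0006 -0.0006 -0.0007]
shift [0.1054 0.373  0.1727] turn [-0.0006 -0.0006 -0.0007]
```

jog_arm:
  motion:
    - [[0.017, 0.06, 0, 0, 0, 0, 10], [0.034, 0.12, 0, 0, 0, 0, 10], [0.051, 0.18, 0, 0, 0, 0, 10], [0.068, 0.24, 0, 0, 0, 0, 10], [0.088, 0.31, 0.03, 0, 0, 0, 10], [0.101, 0.355, 0.06, 0, 0, 0, 10], [0.105, 0.373, 0.09, 0, 0, 0, 10], [0.1055, 0.373, 0.11, 0, 0, 0, 10]]

```text
clock: 17.18
eef_pos: [0.5198, 0.2636, 0.1476]
orientation: [0.116, 0.993, -0.001, -0.002]
ft_force: [-1.0, 0.1, -2.9]
opening: 0.0256
gripper_force: 60.0
```

jog_arm:
  motion:
    - [[0, 0, 0.02, 0, 0, 0, 10], [0, 0, 0.035, 0, 0, 0, 10], [0, 0, 0.035, 0, 0, 0, 10], [0, 0, 0.035, 0, 0, 0, 10]]

```text
clock: 17.52
eef_pos: [0.5217, 0.2574, 0.129]
orientation: [0.12, 0.993, -0.001, -0.001]
ft_force: [1.1, -0.2, -1.9]
opening: 0.0257
gripper_force: 60.0
```

```bash
python3 - <<'E'
from h import *
st();get_image("scene");get_image("top");P("lid_center",n=1);P("pot_mouth",n=1)
delta([.5218,.257,.106],Rt(-EX,[0,0,-1]))
E
```

```text
{'clock': 17.5167, 'joint_pos': [-1.0569, 0.4606, 0.6859, 1.8259, -0.3452, 0.98, 1.104], 'eef_pos': [0.5217, 0.2574, 0.129], 'orientation': [0.1202, 0.9928, -0.0008, -0.0009], 'ft_force': [1.097, -0.1896, -1.9375], 'opening': 0.0257, 'gripper_force': 60.0254}
lid_center scene [0.5177 0.2603 0.1203] 0.83
lid_center top [0.5234 0.2555 0.1158] 0.98
pot_mouth scene [0.5203 0.2554 0.0883] 0.75
shift [-0.0015 -0.0041  0.0393] turn [-0.     -0.0003  0.0004]
```

jog_arm:
  motion:
    - [[0, -0.001, 0.015, 0, 0, 0, 10], [0, -0.001, 0.027, 0, 0, 0, 10], [0, -0.001, 0.036, 0, 0, 0, 10], [0, -0.001, 0.041, 0, 0, 0, 10], [0, -0.001, 0.041, 0, 0, 0, 10]]

```text
clock: 18.23
eef_pos: [0.52, 0.2586, 0.1028]
orientation: [0.118, 0.993, -0.001, -0.002]
ft_force: [-1.1, -0.6, -2.2]
opening: 0.0259
gripper_force: 60.0
```

jog_arm:
  motion:
    - [[0, 0, 0.002, 0, 0, 0, 10], [0, 0, 0.004, 0, 0, 0, 10], [0, 0, 0.004, 0, 0, 0, 10]]

```text
clock: 18.48
eef_pos: [0.521, 0.259, 0.1018]
orientation: [0.118, 0.993, -0.001, -0.001]
ft_force: [0.4, 0.6, -3.0]
opening: 0.0256
gripper_force: 60.1
```

jog_arm:
  motion:
    - [[0, 0, 0.0015, 0, 0, 0, 10], [0, 0, 0.003, 0, 0, 0, 10], [0, 0, 0.003, 0, 0, 0, 10]]

```text
clock: 18.73
eef_pos: [0.5211, 0.259, 0.1016]
orientation: [0.119, 0.993, -0.0, -0.001]
ft_force: [-4.4, -1.1, 7.5]
opening: 0.0258
gripper_force: 61.1
```

jog_arm:
  motion:
    - [[0, 0, 0.0015, 0, 0, 0, 10], [0, 0, 0.003, 0, 0, 0, 10], [0, 0, 0.003, 0, 0, 0, 10]]

```text
clock: 18.98
eef_pos: [0.5211, 0.259, 0.1015]
orientation: [0.119, 0.993, 0.0, -0.002]
ft_force: [-7.9, -2.0, 17.9]
opening: 0.0257
gripper_force: 62.3
```

jog_arm:
  motion:
    - [[0, 0, -0.0035, 0, 0, 0, 10], [0, 0, -0.0035, 0, 0, 0, 10], [0, 0, -0.0035, 0, 0, 0, 30], [0, 0, -0.0035, 0, 0, 0, 38], [0, 0, -0.0035, 0, 0, 0, 50], [0, 0, -0.0035, 0, 0, 0, 60], [0, 0, -0.0035, 0, 0, 0, 60]]

```text
clock: 19.57
eef_pos: [0.5208, 0.2589, 0.1]
orientation: [0.118, 0.993, -0.001, -0.001]
ft_force: [-0.6, -0.4, -1.1]
opening: 0.0605
gripper_force: 0.0
```

jog_arm:
  motion:
    - [[0, 0, -0.02, 0, 0, 0, 60], [0, 0, -0.05, 0, 0, 0, 60], [0, 0, -0.1, 0, 0, 0, 60], [0, 0, -0.16, 0, 0, 0, 60], [0, 0, -0.22, 0, 0, 0, 60], [0, 0, -0.22, 0, 0, 0, 60]]

```text
clock: 20.07
eef_pos: [0.5258, 0.2601, 0.2405]
orientation: [0.119, 0.993, 0.004, 0.004]
ft_force: [0.9, 0.0, 0.4]
opening: 0.0598
gripper_force: 0.0
```

```bash
python3 - <<'E'
from seg import *
get_image("scene");get_image("top")
for l in ("lid_center","lid_knob","pot_mouth"): P(l,("scene","top","wrist"),n=1)
# rows/cols of lid and knob vs prediction
t=np.linspace(0,2*np.pi,40)
c=[.5197,.2585]
q=np.array([pix(im,[c[0]+.07*np.cos(a),c[1]+.07*np.sin(a),.095]) for a in t]); print("lid pred",q.min(0),q.max(0))
go((q.min(0)+q.max(0))/2,z=.095)
for l in ("garlic","salt_shaker","small_lid_center"): P(l,("top",),n=1)
E
```

```text
{'clock': 20.0667, 'joint_pos': [-1.1156, 0.3442, 0.7478, 1.7056, -0.2534, 1.1787, 1.0306], 'eef_pos': [0.5258, 0.2601, 0.2405], 'orientation': [0.1188, 0.9929, 0.0039, 0.0045], 'ft_force': [0.8513, 0.0284, 0.4334], 'opening': 0.0598, 'gripper_force': 0.0}
lid_center scene [0.5177 0.2633 0.0937] 0.9
lid_center top [0.5238 0.2575 0.0876] 0.66
lid_center wrist [0.5219 0.2547 0.0888] 0.76
lid_knob scene [0.5223 0.2565 0.113 ] 0.59
lid_knob top [0.5216 0.2617 0.1062] 0.62
lid_knob wrist [0.5218 0.2577 0.1095] 0.94
pot_mouth scene [0.5212 0.2534 0.0871] 0.75
lid pred [237.97257906 106.68716958] [386.64097877 251.54244146]
[  240   107   164   145 16283] [314.8091875  178.90984462]
95 [386.1 200.9] [20.9 45.9] [0.5524 0.3232 0.095 ] [0.5733 0.3326 0.036 ]
95 [313.4 189.6] [32.9 35.1] [0.5248 0.2582 0.095 ] [0.5401 0.2542 0.036 ]
437 [318.9 180.7] [143.4 162.3] [0.5178 0.2653 0.095 ] [0.5316 0.2628 0.036 ]
garlic top [ 3.827e-01  8.190e-02 -2.000e-04] 0.5
salt_shaker top [0.7237 0.0375 0.0012] 0.6
small_lid_center top [ 0.5492 -0.178   0.0614] 0.83
```

```bash
python3 -c "
from workcell import *
print(job_done())"
```

```text
the job is handed in; nothing more can be done
None
```

The lid was slid out of the rack, laid flat on the range top knob up and released, then picked up by its knob and set on the pot, and the job is handed in. It sits level and within about 2 mm of the pot's centre by the last camera fixes, and the gripper is clear above it. The run took about 20 s of the 72 s allowed. The garlic, salt shaker and small lid measured where they started; I did not re-measure the creamer.

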